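Latch the picnic cutlery case

ROBOT

A 6-joint arm with a two-finger parallel gripper is mounted at the origin on a cart in front of the work surface, level with it; the furniture and walls round the work are solid. World frame = base frame: x ahead of the robot, y to its left, z up, the work surface at z = 0. Lengths are in m, angles in rad, forces in N, time in s.
With the tool pointing down it reaches from about 0.4 to 0.825 m from the base axis. Payload 7 kg.
Tool frame: the origin (TCP) lies midway between the tips of the shut fingers; the grasp point (between the pads) lies 19 mm behind it; z points along the fingers, y is the direction in which the jaws open and shut (so a half turn about z gives the same grasp; the last joint's range is limited). The gripper opens to 85 mm and grips with 20 to 120 N. Pads are 22 mm wide; open, the fingers measure 114 mm over their backs; the gripper's body (76 mm by 85 mm) begins 54 mm behind the grasp point. The pads swing forward as they close: fully open they stand 13 mm farther back than shut.
Start: joints at [-0.82, 0.359, 0.012, 0, -1.224, -0.288], TCP at [0.301, -0.604, 0.231] pointing down, gripper open.
Joint ranges: [-3.07, 3.07], [-1.43, 2.12], [-1.02, 1.25], [-3.03, 1.67], [-3.05, -0], [-3.03, 3.03]. Speed limits (rad/s): [2.39, 2.39, 3.01, 3.14, 3.14, 3.14].

INTERFACE

Orientations are given as a 3x3 rotation matrix whose columns are the frame's x, y, z axes.
In Python, from rig import r gives the robot as it stands. Calls block until the motion is done:
- r.move_ptp(position, orientation): joint-space move of the TCP to a pose.
- r.move_linear(position, frame=None, speed=0.15, force_limit=None): straight line of the TCP; frame=None keeps the orientation; speed is the mean speed in m/s. With force_limit (N) it stops when the force on the tool has changed by that much, and returns True; else False.
- r.move_j(angles): joint-space move.
- r.move_gripper(opening): opening from 0.0 (shut) to 1.0 (fully open); the grip force is fixed at half the most; returns when the fingers have stopped.
- r.wait(seconds).
- r.inverse_kinematics(position, orientation): joint angles nearest the present ones, or None.
- r.camera(name): name is "scene" or "top"; returns the picture (480x640x3 uint8, red, green, blue); there is no depth.
- r.camera_info(name): a dict with "fx", "fy", "cx", "cy" (pixels), "distortion" ([k1, k2, p1, p2, k3] as OpenCV has them; the pictures are not rectified), "world_to_cam" (4x4, takes a point from world to camera coordinates). Camera axes: x right, y down, z forward; pixel columns grow to the right and rows downward; lengths in m; the calibration is good to about 2 mm. A picture is of the moment at which its call begins. camera_info takes no time and is no camera call.
A pose or a line that the arm cannot do raises r.PlanningError and nothing moves.
- r.hand_in(): hands the job in, once; it reports no verdict.
Readings, each from a call of its own:
- r.current_time(): time.
- r.current_joints(): joint angles.
- r.current_joint_velocities(): joint speeds.
- r.current_tau(): joint torques, N m.
- r.current_tool_pos(): TCP position.
- r.current_tool_rot(): TCP orientation.
- r.current_wrist_force(): force on the tool from outside, world axes, zero at the start.
- r.current_ft_torque(): the same for the moment, N m.
- r.current_grip_width(): opening from 0.0 (shut) to 1.0 (fully open).
Only numpy, scipy, OpenCV 4.12 (cv2) and the standard library are available. Lean on these libraries where they do the work, as an engineer would, in place of code of your own. Each camera call takes 0.05 s, during which the arm holds its last target.

TASK

Close the grey case with its draw latch: hook the wire loop over the keeper so that its cross bar drops right down into the slot behind the post, then swing the lever over and press it flat so that the cover is drawn shut and stays shut. Feel your way: the keeper is adjustable, so find its slot with light pressure, never force the bar down on the keeper or lean hard on the lever (the thin metal bends at about 3 kg), and leave the other things on the worktop where they are.

Things in the scene. Friction and masses are not known exactly. Their poses are not given: they have to be found in the camera images.
- case: grey plastic hard case standing on its hinge edge, 220 mm long (y), 130 thick (x), 120 tall; fixed. Origin on the worktop under the seam at mid-length, z up. The half with the lever is on -x of the seam (80 mm), the hinged cover on +x (50 mm). A steel draw latch spans the seam on top at y = 0 and moves only in this frame's x-z plane. All x, y, z given below are in this frame.
- lever_pivot (a point): axis of the lever's pin, along y, at (-18, 0, 134) mm. The loop's pin rides on the lever 16 mm from this axis, 20 degrees below the lever's plane (with the lever flat: x = -33, z = 128.5 mm).
- lever: the lever; origin on its pin, -x along the lever, z out of its upper face. Lever angle = tilt of this z from vertical: 0 flat (pointing to the case's -x, against its stop), 1.57 rad upright, over that leaning over the cover (about 2 when the loop reaches the slot); limit 2.6. Friction (0.025 N m) holds it where left. Dead centre is near 0.45 rad: above it the hooked loop pulls the lever open, below it the loop holds it flat.
- lever_tip (a point): free end of the lever, 50 mm from its pin, slightly curled up. The lever is a steel plate 18 mm wide, 3 mm thick; when flat its upper face is at z = 135.5 mm.
- loop (a joint): angle of the loop on the lever, rad; the loop's elevation above the +x direction is this minus the lever angle. It swings freely; at the start the loop lies on the keeper, short of the slot.
- loop_bar: the sprung wire loop: two side wires at y = +-16 mm (4 mm thick, in 6.4 mm spring barrels near the lever) joined by a 4 mm thick cross bar with a flat tab on it. Origin at the loop's pin on the lever, +x along the loop. It stretches by up to 16 mm, at 1.5 N per mm.
- bar_mid (a point): middle of the loop's cross bar, 53 mm from the loop's pin when not stretched. The bar goes wherever the tab is carried; loop and lever turn along.
- tab_grip (a point): grip point on the tab: steel, 18 mm wide (y), 3 thick, 24 long, standing on the cross bar at 70 degrees to the loop (leaning away from the lever); this point is 15 mm up the tab. Pinch its two narrow edges, fingers closing along the case's y, finger ends 7 to 12 mm above the bar to clear the side wires; the tab can turn between the fingers.
- cover: the hinged half of the case; origin on its hinge, along y at the bottom of the seam. A spring holds it about 4 mm ajar at the top (3 N). It carries the keeper.
- keeper_mid (a point): nominal middle of the keeper's slot, on the cover, at z = 130 mm. Keeper: a steel post (16 mm wide, 13 thick in x, its +x face undercut by 20 degrees) and behind it (+x) two lugs (at y = +-11.5, 8 long); between them the slot, 7 mm wide at its mouth. Screwed on along x, its setting not measured: the true slot is within 5 mm in x of this point. Tops at z = 136: a bar on them has its centre at 138, one down in the slot at 130 to 131.
- cover_rim (a point): a point on the cover's upper edge at the seam: x = 2 mm when the cover is shut, about 5.6 mm when ajar.
- grey_mug: grey mug, 89 mm across, 91 mm tall, with a handle; stands fast, to be left alone. Origin at the centre of its underside.
- cream_mug: cream mug, 71 mm across, 85 mm tall, with a handle; stands fast, to be left alone. Origin at the centre of its underside.
- tumbler: clear ribbed drinking glass, 69 mm across, 104 mm tall; loose, to be left alone. Origin at the centre of its underside.
- shaker: small shaker with a grey cap, 44 mm across, 90 mm tall; loose, to be left alone. Origin at the centre of its underside.
- coaster: flat square coaster, 98 x 98 x 6 mm; loose, to be left alone. Origin at the centre of its underside.
- spice_jar: slim white spice jar, 47 mm across, 98 mm tall; loose, to be left alone. Origin at the centre of its underside.

How it is judged:
By the outcome, as a careful person would: the job done as asked, in the order asked, and still so for the second after the job is handed in, with the robot touching nothing.
It also fails if it takes over 58 s, if anything falls off the work surface, if the arm or the gripper's body presses on something with over 40 N, if the wrist force passes 120 N, or if a joint passes its speed limit or range.

## Working session

There is one attempt and no reset: what is moved stays moved. The work goes in short steps, each a Python script; the robot and the scene stay as the last script left them, time stands still between calls to the robot, and variables do not carry over. Pictures are saved under pics/ and viewed, and the job is handed in when it is done.

```bash
ls; mkdir -p pics
python3 - <<'E'
from rig import r
import cv2
for n in ("scene","top"):
    im=r.camera(n); cv2.imwrite(f"pics/{n}0.png",im[:,:,::-1])
    i=r.camera_info(n); print(n,i)
print(r.current_time())
E
```

```text
pics
scene {'fx': 600.1300474943783, 'fy': 600.1300474943783, 'cx': 320.4672487289164, 'cy': 236.04837459383967, 'distortion': array([-0.13685229,  0.        ,  0.        ,  0.        ,  0.        ]), 'world_to_cam': array([[-0.81672944, -0.57696776,  0.00782425,  0.49845651],
       [-0.36694024,  0.50886371, -0.77872498,  0.26281179],
       [ 0.44531773, -0.63887865, -0.62731666,  1.01469049],
       [ 0.        ,  0.        ,  0.        ,  1.        ]])}
top {'fx': 585.1592513803182, 'fy': 585.1592513803182, 'cx': 319.0306311671067, 'cy': 240.8756329465005, 'distortion': array([-0.12405801,  0.        ,  0.        ,  0.        ,  0.        ]), 'world_to_cam': array([[-0.0063201 , -0.99997714, -0.00240502,  0.08182511],
       [-0.98951342,  0.00660099, -0.14429006,  0.58030956],
       [ 0.14430264,  0.00146788, -0.98953251,  1.26139073],
       [ 0.        ,  0.        ,  0.        ,  1.        ]])}
0.1
```

View pics/scene0.png

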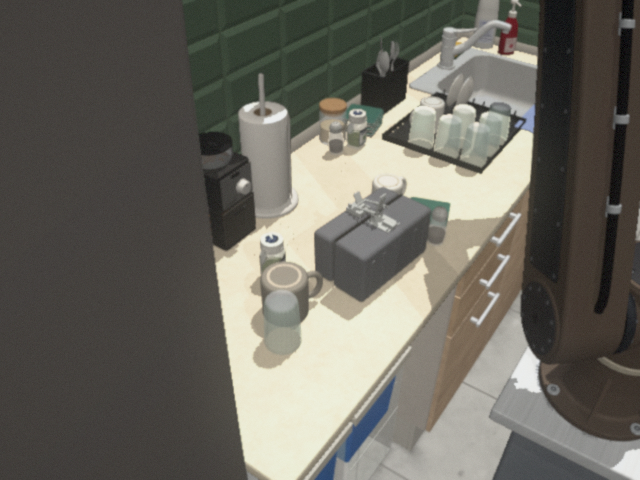

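View pics/top0.png

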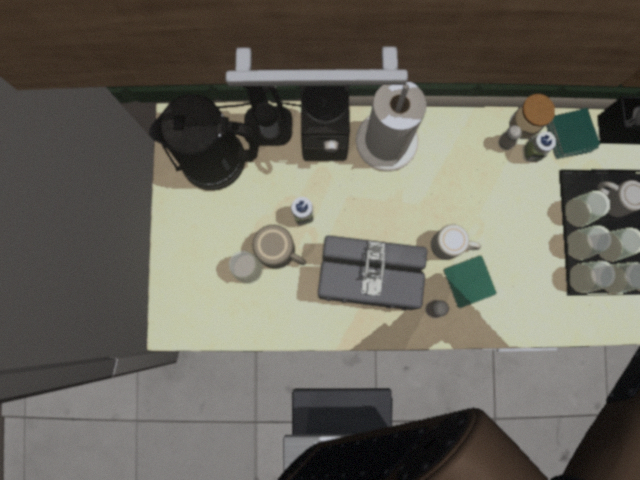

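Run:
```python
import cv2
a=cv2.imread("pics/scene0.png")[165:305,300:450]
b=cv2.imread("pics/top0.png")[225:320,305:440]
cv2.imwrite("pics/scene0z.png",cv2.resize(a,None,fx=4.2,fy=4.2,interpolation=cv2.INTER_CUBIC))
cv2.imwrite("pics/top0z.png",cv2.resize(b,None,fx=5.9,fy=5.9,interpolation=cv2.INTER_CUBIC))
```

```text
(no output)
```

View pics/scene0z.png

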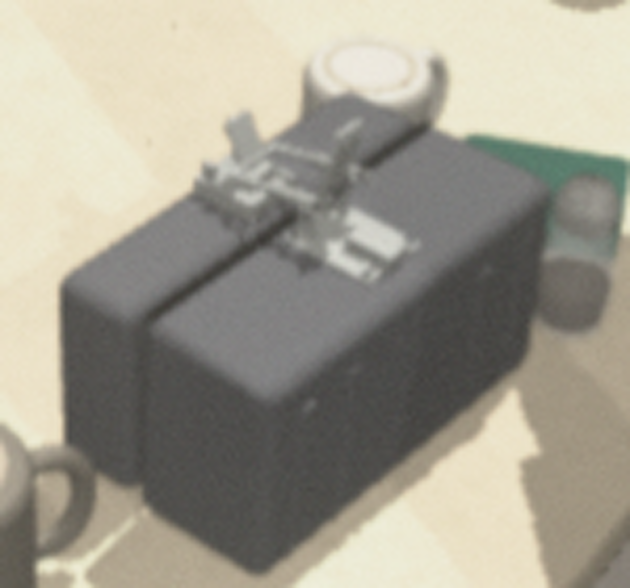

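View pics/top0z.png

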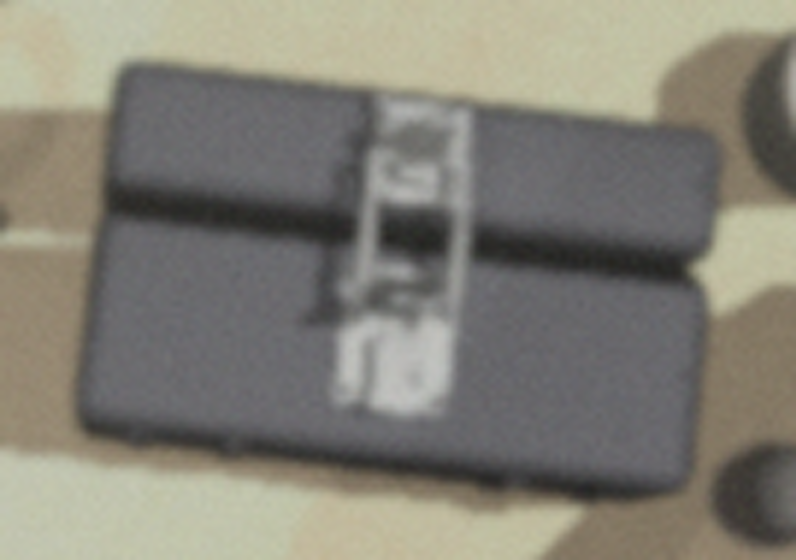

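```bash
cat > h.py <<'E'
import numpy as np, cv2
from rig import r
def KD(n):
    i=r.camera_info(n); K=np.array([[i['fx'],0,i['cx']],[0,i['fy'],i['cy']],[0,0,1]]); return K,np.array(i['distortion']),np.array(i['world_to_cam'])
def ray(n,uv):
    K,D,T=KD(n); p=cv2.undistortPoints(np.array(uv,float).reshape(-1,1,2),K,D).reshape(-1,2)
    d=np.c_[p,np.ones(len(p))]@T[:3,:3]; c=-T[:3,:3].T@T[:3,3]; return c,d
def onz(n,uv,z):
    c,d=ray(n,uv); return c+d*((z-c[2])/d[:,2])[:,None]
def proj(n,P):
    K,D,T=KD(n); return cv2.projectPoints(np.array(P,float).reshape(-1,1,3),T[:3,:3],T[:3,3],K,D)[0].reshape(-1,2)
def tri(uvs,uvt):
    c1,d1=ray("scene",[uvs]);c2,d2=ray("top",[uvt]);d1=d1[0];d2=d2[0]
    s=np.linalg.lstsq(np.c_[d1,-d2],c2-c1,rcond=None)[0]
    a=c1+d1*s[0];b=c2+d2*s[1]; return (a+b)/2,np.linalg.norm(a-b)
E
python3 - <<'E'
from h import *
im=cv2.imread("pics/top0.png")
f=lambda p:(np.array(p,float)+.5)/5.9-.5+[305,225]
names=["UL","UR","LL","LR"]
P=onz("top",f([[122,66],[713,130],[85,428],[688,490]]),.12)
print(P.round(4))
for a,b in((0,1),(2,3),(0,2),(1,3)):
    v=P[b]-P[a];print(names[a],names[b],np.linalg.norm(v).round(4),np.degrees(np.arctan2(v[1],v[0])).round(2))
# front lever-half edge of seam
Q=onz("top",f([[106,217],[690,283]]),.12);print(Q.round(4))
# cols profile across seam
g=cv2.cvtColor(im,cv2.COLOR_BGR2GRAY)
for c in (330,345,355,395,410,418): print(c,[int(v) for v in g[232:316,c]])
E
```

```text
[[ 0.5802  0.0648  0.12  ]
 [ 0.5558 -0.1452  0.12  ]
 [ 0.452   0.0788  0.12  ]
 [ 0.4285 -0.1326  0.12  ]]
UL UR 0.2114 -96.62
LL LR 0.2127 -96.35
UL LL 0.129 173.79
UR LR 0.128 174.33
[[ 0.5263  0.0709  0.12  ]
 [ 0.5013 -0.1353  0.12  ]]
330 [192, 188, 173, 142, 109, 97, 103, 102, 105, 106, 106, 106, 107, 109, 107, 107, 107, 107, 109, 110, 106, 103, 96, 86, 75, 58, 48, 41, 48, 53, 75, 94, 100, 105, 105, 106, 106, 105, 106, 104, 106, 104, 107, 109, 104, 106, 105, 105, 108, 104, 104, 108, 106, 106, 107, 106, 105, 109, 108, 105, 110, 105, 105, 98, 84, 73, 66, 69, 81, 114, 132, 144, 162, 180, 189, 191, 192, 188, 192, 191, 192, 193, 192, 192]
345 [188, 185, 187, 182, 168, 133, 103, 99, 104, 102, 106, 105, 107, 108, 106, 106, 109, 109, 105, 108, 110, 109, 109, 101, 102, 84, 71, 57, 47, 45, 47, 55, 79, 99, 104, 108, 106, 103, 107, 99, 106, 108, 103, 107, 110, 111, 106, 108, 107, 110, 108, 109, 109, 110, 107, 105, 106, 109, 108, 107, 106, 109, 105, 109, 101, 93, 84, 75, 71, 70, 81, 113, 132, 150, 173, 186, 188, 192, 192, 196, 192, 193, 193, 193]
355 [189, 188, 188, 191, 180, 168, 138, 10
[... 876 characters left out ...]
 100, 106, 104, 101, 107, 101, 102, 104, 104, 104, 98, 91, 84, 63, 51, 44, 42, 41, 56, 75, 93, 99, 101, 105, 106, 102, 107, 105, 105, 102, 105, 102, 105, 103, 105, 104, 106, 105, 109, 103, 104, 102, 103, 104, 101, 103, 101, 104, 107, 104, 104, 95, 84, 74, 57, 48, 68, 94, 114, 122, 119, 121, 124]
418 [188, 189, 187, 177, 162, 144, 134, 127, 124, 126, 126, 123, 125, 110, 98, 92, 89, 96, 99, 97, 102, 99, 104, 104, 101, 105, 104, 105, 104, 108, 106, 102, 100, 94, 78, 68, 49, 42, 42, 42, 56, 79, 97, 104, 106, 106, 103, 107, 102, 106, 107, 108, 104, 107, 105, 105, 108, 103, 102, 108, 105, 102, 104, 104, 104, 105, 105, 107, 107, 103, 107, 103, 106, 94, 86, 76, 80, 105, 120, 120, 118, 123, 118, 118]
```

```bash
cat >> h.py <<'E'
YAW=np.radians(-6.2); O=np.array([0.517,-0.0349,0])
R=np.array([[np.cos(YAW),-np.sin(YAW),0],[np.sin(YAW),np.cos(YAW),0],[0,0,1]])
def w(p): return O+R@(np.array(p,float)/1000)       # case mm -> world m
def c(p): return (R.T@(np.array(p,float)-O))*1000
def zoom(im,n,x0,y0,x1,y1,s):
    return cv2.resize(im[y0:y1,x0:x1],None,fx=s,fy=s,interpolation=cv2.INTER_CUBIC)
E
python3 - <<'E'
from h import *
a=cv2.imread("pics/scene0.png");b=cv2.imread("pics/top0.png")
cv2.imwrite("pics/s1.png",zoom(a,'s',340,180,405,240,10));cv2.imwrite("pics/t1.png",zoom(b,'t',350,235,395,300,9))
E
```

```text
(no output)
```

View pics/s1.png

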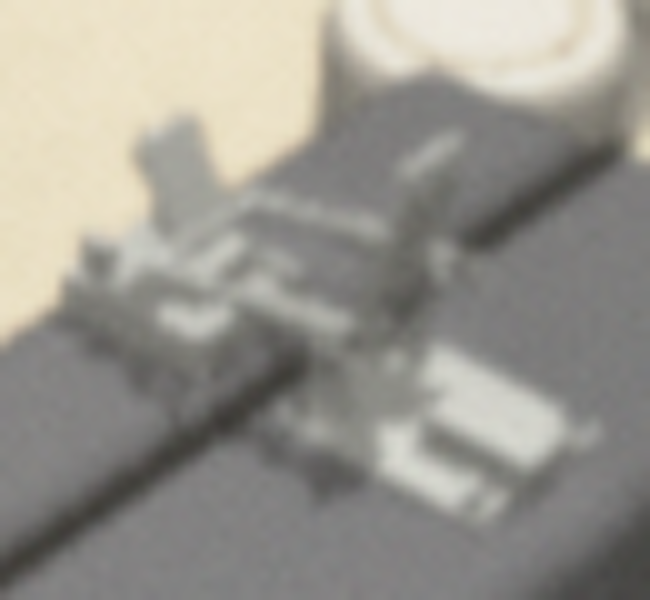

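View pics/t1.png

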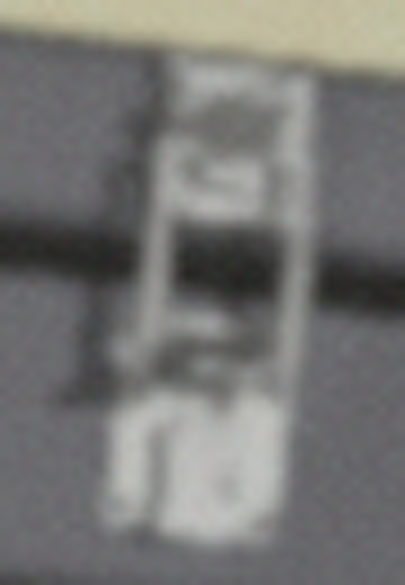

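```bash
cat >> h.py <<'E'
def ony(n,uv,y=0):
    C,d=ray(n,uv); C=c(C); d=d@R   # case frame
    return C+d*((y-C[1])/d[:,1])[:,None]
E
python3 - <<'E'
from h import *
s=lambda *p:(np.array(p,float)+.5)/10-.5+[340,180]
t=lambda *p:(np.array(p,float)+.5)/9-.5+[350,235]
print("lever tip, tab top, tabbase",ony("scene",s([433,155],[170,130],[195,225])).round(1))
print("wire far y-16 / near at 16", ony("scene",s([255,195],[380,235]),-16).round(1),ony("scene",s([230,275],[340,325]),16).round(1))
P=np.array([[-18,0,134],[30,16,138],[30,-16,138],[0,16,140],[0,-16,140],[-83,0,120]])
print((proj("top",[w(p) for p in P])-[350,235])*9)
print((proj("scene",[w(p) for p in P])-[340,180])*10)
# top view wires as y check
q=onz("top",t([160,190],[300,190],[150,290],[293,290]),.140);print(np.array([c(x) for x in q]).round(1))
q=onz("top",t([235,120],[240,75]),.150);print(np.array([c(x) for x in q]).round(1))
E
```

```text
lever tip, tab top, tabbase [[-27.5   0.  185.8]
 [ 35.2   0.  162.4]
 [ 27.7   0.  142.9]]
wire far y-16 / near at 16 [[ 25.1 -16.  143.1]
 [ -5.9 -16.  148.2]] [[  6.6  16.  149.6]
 [-20.2  16.  150.8]]
[[208.73324485 345.80874513]
 [159.44736212 129.14685692]
 [298.46268462 143.15726588]
 [148.26629922 258.00204847]
 [287.99393895 272.05860043]
 [177.74395794 632.12621273]]
[[370.73920673 348.88662488]
 [129.86663939 271.13792518]
 [229.96452568 201.58184574]
 [249.72364453 323.65128799]
 [349.21136877 252.30713077]
 [635.23139726 543.49102612]]
[[ 16.6  15.7 140. ]
 [ 19.8 -16.1 140. ]
 [ -6.4  15.9 140. ]
 [ -3.2 -16.5 140. ]]
[[ 33.    0.9 150. ]
 [ 43.3   0.7 150. ]]
```

```bash
cat >> h.py <<'E'
from scipy.optimize import brentq
def theta_of(bx,bz,L=53):
    f=lambda th:np.hypot(bx-(-18+16*np.cos(np.radians(200)-th)),bz-(134+16*np.sin(np.radians(200)-th)))-L
    return brentq(f,0.9,2.55)
def grip_of(bx,bz,d=16):
    th=theta_of(bx,bz); ph=np.radians(200)-th
    px,pz=-18+16*np.cos(ph),134+16*np.sin(ph); e=np.arctan2(bz-pz,bx-px); a=e+np.radians(70)
    return np.array([bx+d*np.cos(a),bz+d*np.sin(a)]),th,np.degrees(e)
def tcp(): return c(r.current_tool_pos())
E
python3 - <<'E'
from h import *
for b in [(24,138),(26,138),(28,138),(28,140),(33,138),(33,134),(33,130.5),(37,138),(37,130.5)]:
    try: g,th,e=grip_of(*b);print(b,g.round(1),round(th,2),round(e,1))
    except Exception as x: print(b,x)
print(r.current_tool_rot().round(3),r.current_wrist_force())
for s in (1,-1):
    Rt=np.c_[s*R[:,0],-s*R[:,1],[0,0,-1]]
    print(s,[ (q if q is None else np.round(q,2)) for q in (r.inverse_kinematics(w([34,0,190]),Rt),r.inverse_kinematics(w([34,0,145]),Rt),r.inverse_kinematics(w([-52,0,135]),Rt))])
E
```

```text
(24, 138) [ 31.7 152. ] 1.22 -8.9
(26, 138) [ 34.2 151.8] 1.39 -10.7
(28, 138) [ 36.4 151.6] 1.54 -11.9
(28, 140) [ 35.9 153.9] 1.52 -9.5
(33, 138) [ 41.7 151.4] 1.88 -13.1
(33, 134) [ 42.8 146.7] 1.95 -17.6
(33, 130.5) [ 43.6 142.5] 2.03 -21.5
(37, 138) [ 45.6 151.5] 2.13 -12.7
(37, 130.5) [ 47.4 142.7] 2.26 -20.5
[[-0.895 -0.446 -0.001]
 [-0.446  0.895  0.001]
 [ 0.     0.002 -1.   ]] [-0.34206618 -0.28147033  0.21664995]
1 [array([ 0.28,  0.19, -0.32,  0.  , -1.06,  1.18]), array([ 0.28,  0.23, -0.38,  0.  , -0.96,  1.18]), array([ 0.36,  0.1 , -0.57,  0.  , -0.9 ,  1.1 ])]
-1 [array([ 0.28,  0.19, -0.32,  0.  , -1.06, -1.96]), array([ 0.28,  0.23, -0.38,  0.  , -0.96, -1.96]), array([ 0.36,  0.1 , -0.57,  0.  , -0.9 , -2.04])]
```

```bash
cat >> h.py <<'E'
RT=np.c_[R[:,0],-R[:,1],[0,0,-1]]
E
python3 - <<'E'
from h import *
r.move_ptp(w([34,0,250]),RT)
r.move_gripper(0.42)
r.move_linear(w([34,0,185]),speed=.15)
for n in ("scene","top"): cv2.imwrite(f"pics/{n}2.png",r.camera(n)[:,:,::-1])
a=cv2.imread("pics/scene2.png");b=cv2.imread("pics/top2.png")
o=np.hstack([zoom(a,'s',320,140,420,260,4),zoom(b,'t',330,200,430,320,4)]);cv2.imwrite("pics/c2.png",o)
print(tcp().round(1),r.current_grip_width(),r.current_time(),r.current_wrist_force().round(2))
E
```

```text
[ 34.8   0.2 186.3] 0.4209247339748349 3.525 [-0.09 -0.38 -0.55]
```

View pics/c2.png

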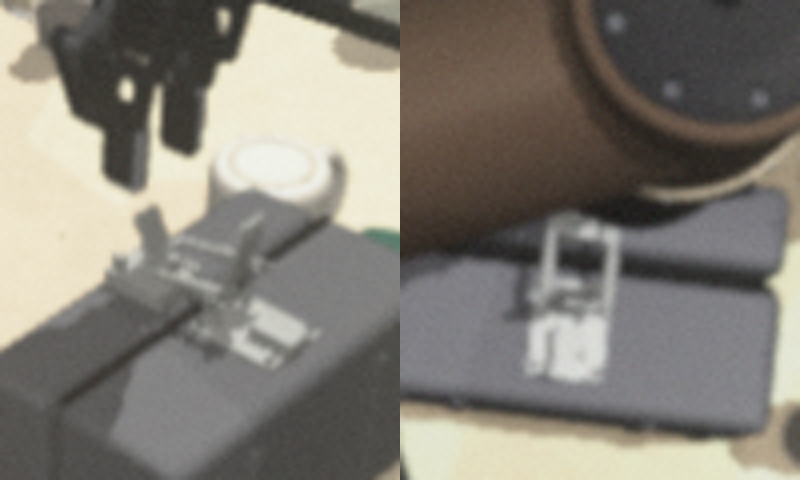

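Run:
```python
from h import *
T=tcp();print(T, proj("scene",[r.current_tool_pos()]))
print(ony("scene",[[358.4,182.6]]).round(1))
print(proj("scene",[w([T[0],0,z]) for z in (186,189,192,195)]))
```

```text
[3.48459679e+01 1.82784281e-01 1.86278627e+02] [[357.17291083 182.56994279]]
[[ 32.    0.  187.4]]
[[357.2250323  182.65032162]
 [357.29436384 181.36720015]
 [357.36386456 180.08014536]
 [357.43353475 178.78914417]]
```

Run:
```python
from h import *
hit=r.move_linear(w([34,0,146]),speed=.06,force_limit=3)
print(hit,tcp().round(1),r.current_wrist_force().round(2))
a=r.camera("scene")[:,:,::-1].copy();cv2.imwrite("pics/c3.png",zoom(a,'s',320,140,420,240,6))
print(r.current_time())
```

```text
False [ 34.2   0.  146.1] [ 0.27  0.97 -0.32]
4.375
```

View pics/c3.png

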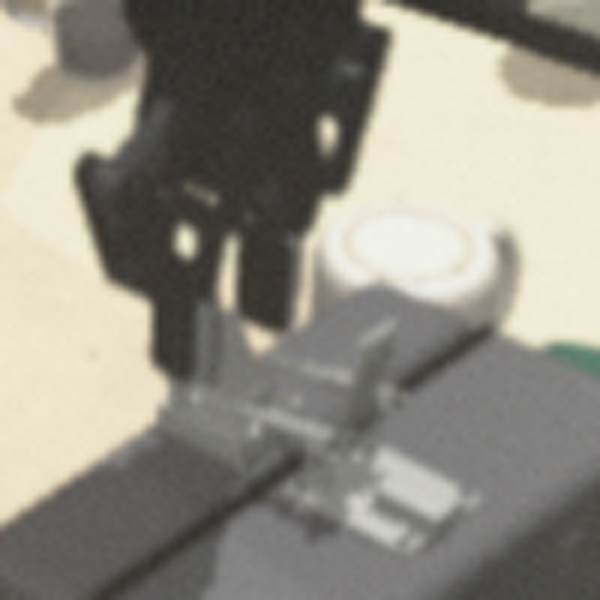

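Run:
```python
from h import *
r.move_gripper(0.0)
print(r.current_grip_width(),tcp().round(1),r.current_wrist_force().round(2),r.current_time())
r.move_linear(w([34,0,148.5]),speed=.03)
print(tcp().round(1),r.current_wrist_force().round(2))
a=r.camera("scene")[:,:,::-1].copy();cv2.imwrite("pics/c4.png",zoom(a,'s',320,140,420,240,6))
print(r.current_time())
```

```text
0.1695269819805729 [ 34.3  -0.8 146.6] [ 0.32 -4.77  1.42] 4.7167
[ 33.9  -0.9 148.7] [ 0.44 -6.64 -0.18]
5.0167
```

View pics/c4.png

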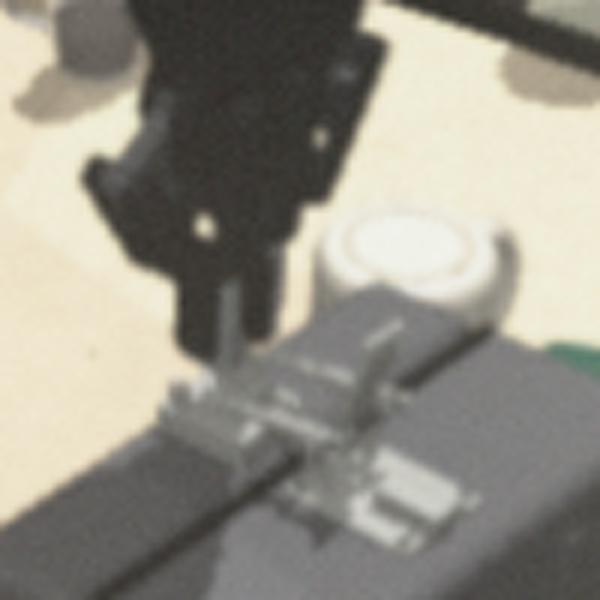

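```bash
cat >> h.py <<'E'
OFF=grip_of(25.9,138)[0]-np.array([34.2,146.3])
YG=-1.7
def tb(bx,bz,**k):
    g=grip_of(bx,bz)[0]-OFF
    return r.move_linear(w([g[0],YG,g[1]]),**k)
E
python3 - <<'E'
from h import *
tb(25.9,140.5,speed=.02)
r.wait(.2);print(tcp().round(2),r.current_wrist_force().round(2))
for bx in (28,29.5,31):
    tb(bx,140.3,speed=.03);f0=r.current_wrist_force()
    h=tb(bx,134.5,speed=.012,force_limit=2.5)
    t=tcp();g=grip_of(bx,138)[0]-OFF
    print(bx,h,t.round(2),"dz vs 138:",(t[2]-g[1]).round(2),(r.current_wrist_force()-f0).round(2),r.current_time())
    if not h: break
E
```

```text
[ 33.69  -1.63 149.32] [ 1.16 -2.41 -0.7 ]
28 True [ 36.29  -1.83 146.14] dz vs 138: 0.02 [2.7  0.29 5.1 ] 6.075
29.5 True [ 38.14  -1.89 145.34] dz vs 138: -0.69 [0.1  0.5  5.94] 6.75
31 True [ 39.9   -1.88 144.54] dz vs 138: -1.43 [0.41 0.43 6.14] 7.4667
```

Run:
```python
from h import *
a=r.camera("scene")[:,:,::-1].copy();cv2.imwrite("pics/c5.png",zoom(a,'s',330,150,410,240,7))
for bx in (32,33):
    tb(bx,140,speed=.03);f0=r.current_wrist_force();t0=tcp()
    h=tb(bx,134,speed=.01,force_limit=2)
    t=tcp();g=grip_of(bx,138)[0]-OFF
    print(bx,h,t0.round(2),t.round(2),"dz vs 138:",(t[2]-g[1]).round(2),(r.current_wrist_force()-f0).round(2),r.current_time())
    if not h: break
a=r.camera("scene")[:,:,::-1].copy();cv2.imwrite("pics/c6.png",zoom(a,'s',330,150,410,240,6))
```

```text
32 True [ 40.01  -1.82 148.01] [ 40.92  -1.88 144.12] dz vs 138: -1.83 [1.39 0.65 4.77] 8.3083
33 True [ 41.03  -1.83 148.05] [ 42.09  -1.93 143.47] dz vs 138: -2.46 [1.32 0.45 5.  ] 9.1417
```

View pics/c6.png

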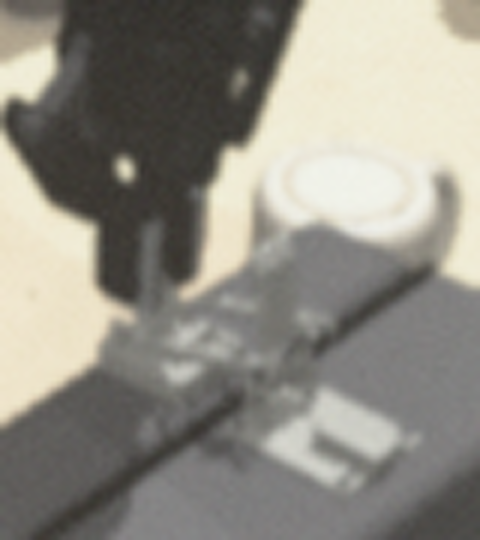

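Run:
```python
from h import *
for bx in (33,29.5):
    tb(bx,140,speed=.03);r.wait(.1);f0=r.current_wrist_force();t0=tcp()
    h=tb(bx,133,speed=.01,force_limit=1.5)
    t=tcp();g=grip_of(bx,138)[0]-OFF
    print(bx,h,t0.round(2),t.round(2),"dz vs 138:",(t[2]-g[1]).round(2),f0.round(2),(r.current_wrist_force()-f0).round(2),r.current_time())
    if not h: break
tb(bx,140,speed=.03)
a=r.camera("scene")[:,:,::-1].copy();cv2.imwrite("pics/c7.png",zoom(a,'s',330,150,410,240,6))
```

```text
33 True [ 41.09  -1.82 148.03] [ 41.22  -2.02 144.27] dz vs 138: -1.67 [-0.8  -1.51 -0.14] [1.05 1.16 2.15] 10.0917
29.5 True [ 37.87  -1.72 148.49] [ 37.89  -1.91 145.79] dz vs 138: -0.24 [ 1.81 -2.22 -0.66] [-0.88  1.97  0.75] 10.925
```

View pics/c7.png

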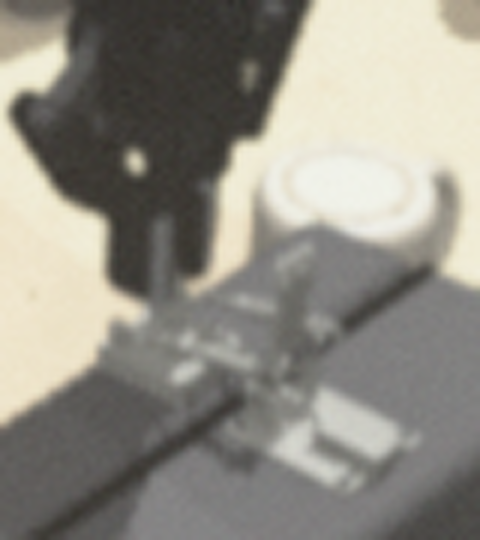

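Run:
```python
from h import *
for bx in (34,35,36,37,38):
    tb(bx,139.5,speed=.04);r.wait(.1);f0=r.current_wrist_force();t0=tcp()
    h=tb(bx,131,speed=.012,force_limit=2)
    t=tcp();g=grip_of(bx,138)[0]-OFF
    print(bx,h,t0.round(2),t.round(2),"dz vs 138:",(t[2]-g[1]).round(2),f0.round(2),(r.current_wrist_force()-f0).round(2),r.current_time())
    if not h or t[2]-g[1]<-4.5: break
a=r.camera("scene")[:,:,::-1].copy();cv2.imwrite("pics/c8.png",zoom(a,'s',330,150,410,240,6))
```

```text
34 True [ 42.38  -1.8  147.52] [ 43.13  -2.   142.36] dz vs 138: -3.57 [-1.3  -0.79  0.06] [0.83 0.73 1.45] 12.125
35 True [ 43.33  -1.77 147.56] [ 43.75  -2.08 142.26] dz vs 138: -3.68 [-0.97 -1.   -0.13] [ 0.31 -0.36  2.69] 13.0333
36 True [ 44.35  -1.79 147.61] [ 44.85  -2.07 142.14] dz vs 138: -3.82 [-0.9  -1.29  0.83] [0.87 1.38 0.35] 13.95
37 True [ 45.29  -1.8  147.64] [ 45.87  -2.07 142.08] dz vs 138: -3.91 [-1.28 -1.94 -1.  ] [0.54 1.3  2.29] 14.8667
38 True [ 46.19  -1.79 147.66] [ 46.57  -2.08 143.05] dz vs 138: -2.98 [-1.06 -2.49 -0.41] [1.62 2.23 2.42] 15.7417
```

View pics/c8.png

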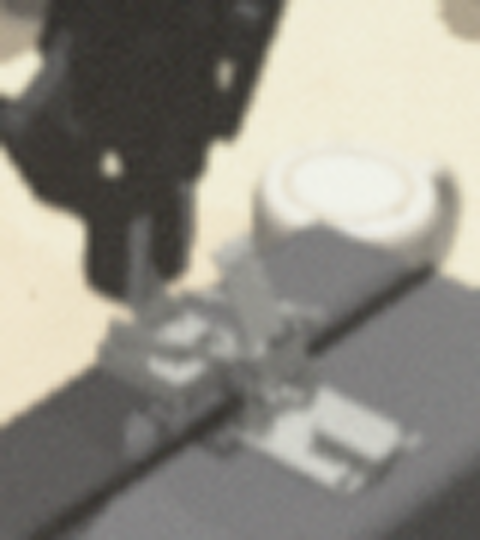

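Run:
```python
from h import *
f=lambda *p:(np.array(p,float)+.5)/6-.5+[330,150]
t=ony("scene",f([235,247],[290,250]))+[2.5,0,1]
print(t.round(1)); print([np.round(np.pi-np.arctan2(q[2]-134,q[0]+18),2) for q in t])
print([np.round(theta_of(b,z),2) for b,z in ((29.5,140),(38,135))])
a=r.camera("scene")[:,:,::-1].copy();b=r.camera("top")[:,:,::-1].copy()
cv2.imwrite("pics/c9.png",zoom(a,'s',340,175,400,235,10));cv2.imwrite("pics/c9t.png",zoom(b,'s',345,235,405,305,8))
```

```text
[[  8.5   0.  181.2]
 [-13.    0.  190. ]]
[np.float64(2.08), np.float64(1.66)]
[np.float64(1.62), np.float64(2.23)]
```

View pics/c9.png

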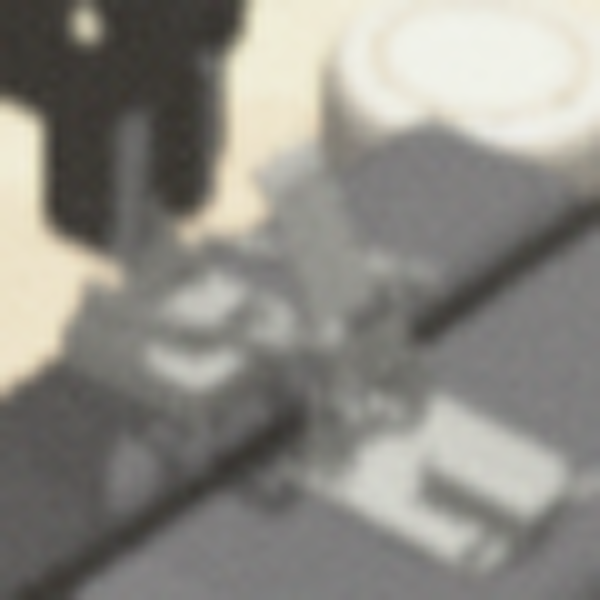

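View pics/c9t.png

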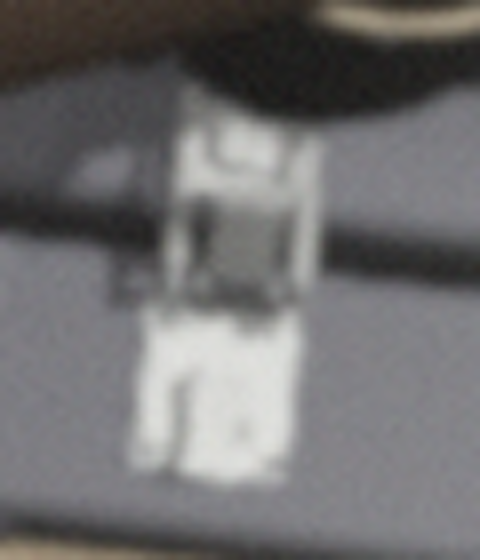

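```bash
cat >> h.py <<'E'
def fm(n=4):
    s=[]
    for i in range(n): s.append(R.T@r.current_wrist_force()); r.wait(.01)
    return np.mean(s,0)
E
python3 - <<'E'
from h import *
tb(36,139.5,speed=.04);r.wait(.1);f0=fm();print(f0.round(2))
for bz in np.arange(138.5,129.9,-.7):
    tb(36,bz,speed=.02);f=fm();t=tcp();g=grip_of(36,bz)[0]-OFF
    print(round(bz,1),t.round(2),(t-[g[0],YG,g[1]]).round(2),(f-f0).round(2))
    if np.linalg.norm(f-f0)>5: break
print(r.current_time())
E
```

```text
[ 1.11 -2.31  0.07]
138.5 [ 44.65  -1.76 146.42] [-0.07 -0.06 -0.12] [-0.48  0.56  0.44]
137.8 [ 44.71  -1.76 145.63] [-0.18 -0.06 -0.1 ] [-1.42  0.64  0.63]
137.1 [ 44.96  -1.74 144.86] [-0.11 -0.04 -0.05] [-0.97  0.39  0.48]
136.4 [ 45.17  -1.75 144.05] [-0.07 -0.05 -0.04] [-1.56  0.27  1.21]
135.7 [ 45.37  -1.72 143.24] [-0.04 -0.02 -0.03] [-1.84  0.18  0.92]
135.0 [ 45.52  -1.72 142.42] [-0.06 -0.02 -0.03] [-1.79 -0.01  1.62]
134.3 [ 45.72  -1.7  141.62] [-0.03 -0.   -0.01] [-2.55  0.52  1.99]
133.6 [ 45.93  -1.73 140.8 ] [ 0.01 -0.03 -0.  ] [-2.13  0.6   2.36]
132.9 [ 46.13  -1.7  140.01] [0.04 0.   0.03] [-2.13  0.59  3.06]
132.2 [ 46.27  -1.7  139.15] [ 0.03 -0.    0.  ] [-1.77 -0.2   3.48]
131.5 [ 46.5   -1.67 138.37] [0.1  0.03 0.05] [-2.19  0.14  3.51]
130.8 [ 46.63  -1.69 137.54] [0.07 0.01 0.05] [-1.95 -0.21  3.71]
130.1 [ 46.8   -1.7  136.69] [ 0.08 -0.    0.04] [-1.64 -0.31  4.61]
19.9833
```

Run:
```python
from h import *
a=r.camera("scene")[:,:,::-1].copy();b=r.camera("top")[:,:,::-1].copy()
o=np.hstack([zoom(a,'s',340,165,400,235,6.5),zoom(b,'s',345,235,405,305,6.5)])
cv2.imwrite("pics/c10.png",o)
f0=fm();t0=tcp();print(f0.round(2),t0.round(2))
for dx in (.7,1.4,2.1,2.8):
    r.move_linear(w([t0[0]-dx,YG,t0[2]]),speed=.02);f=fm();print(dx,tcp().round(2),(f-f0).round(2))
    if abs(f-f0)[0]>4: break
print(r.current_time())
```

```text
[-1.12 -2.63  4.36] [ 46.74  -1.71 136.71]
0.7 [ 46.24  -1.67 136.84] [1.49 0.09 0.09]
1.4 [ 45.65  -1.65 136.89] [ 2.41 -0.08  0.24]
2.1 [ 44.99  -1.63 136.88] [3.32 0.23 0.23]
2.8 [ 43.9   -1.67 136.71] [ 3.31 -0.3   0.07]
21.25
```

View pics/c10.png

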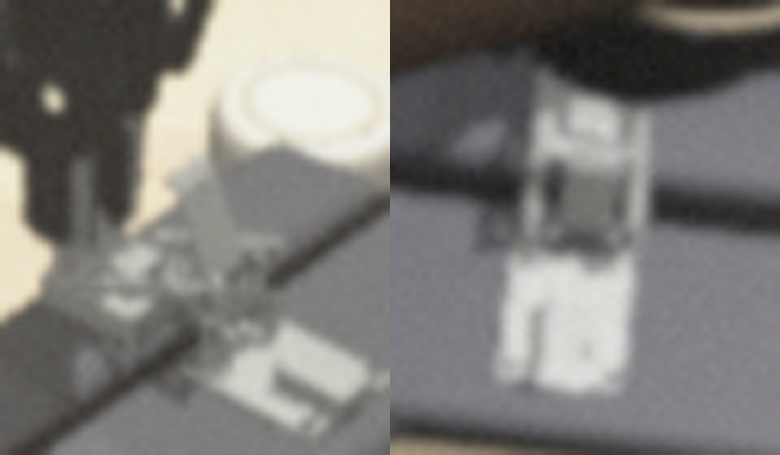

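Run:
```python
from h import *
t0=tcp();f0=fm()
for dx in (.8,1.6,2.4,3.2):
    r.move_linear(w([43.9-dx,YG,136.7]),speed=.02);f=fm();print(dx,tcp().round(2),f.round(2))
    if f[0]>6 or f[2]>8: break
print(r.current_time())
```

```text
0.8 [ 43.19  -1.66 136.78] [ 2.66 -2.31  4.7 ]
1.6 [ 42.65  -1.63 136.89] [ 3.69 -3.    5.04]
2.4 [ 41.89  -1.6  136.94] [ 4.33 -2.24  4.78]
3.2 [ 41.05  -1.62 136.95] [ 3.54 -2.55  5.13]
22.4167
```

Run:
```python
from h import *
for dz in (1,2,3):
    r.move_linear(w([41.05,YG,136.9+dz]),speed=.02);f=fm();print(dz,tcp().round(2),f.round(2))
    if f[2]<-3: break
a=r.camera("scene")[:,:,::-1].copy();cv2.imwrite("pics/c11.png",zoom(a,'s',330,160,410,240,7))
print(r.current_time())
```

```text
1 [ 40.96  -1.67 137.81] [ 3.35 -1.98  3.49]
2 [ 40.85  -1.7  138.73] [ 2.71 -1.79  2.35]
3 [ 40.91  -1.73 139.82] [ 2.25 -2.37  1.69]
23.3167
```

View pics/c11.png

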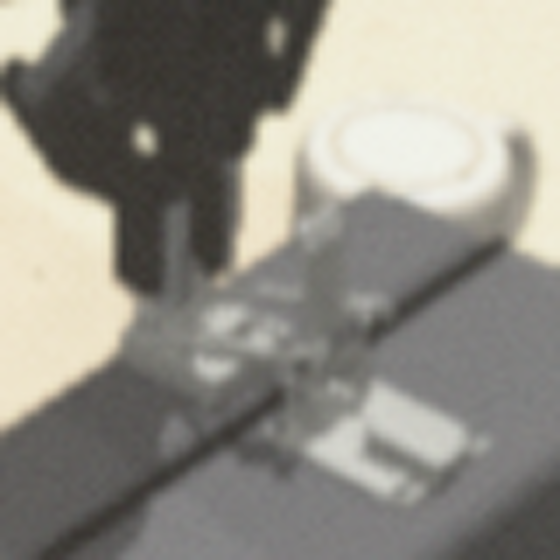

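```bash
cat >> h.py <<'E'
from scipy.optimize import fsolve
def bar():
    t=tcp(); P=t[[0,2]]+OFF
    b=fsolve(lambda b:grip_of(*b)[0]-P,[P[0]-9,P[1]-12]); return b,grip_of(*b)[1:]
E
python3 - <<'E'
from h import *
f7=lambda *p:(np.array(p,float)+.5)/7-.5+[330,160]
f65=lambda *p:(np.array(p,float)+.5)/6.5-.5+[340,165]
for nm,q in (("now",f7([322,225])),("down36",f65([190,172])),("start",np.array([[383,195.2]]))):
    t=ony("scene",q)[0]+[2.5,0,1];print(nm,t.round(1),round(np.pi-np.arctan2(t[2]-134,t[0]+18),2))
print(bar())
print(proj("scene",[w([x,0,122]) for x in (0,5.6)]))
E
```

```text
now [ -7.6   0.  186.4] 1.77
down36 [  8.3   0.  180.6] 2.08
start [-25.4   0.  186.6] 1.43
(array([ 30.72625868, 132.83507248]), (1.8297811243790176, np.float64(-18.82281002420691)))
[[369.45531205 216.08014168]
 [367.2321229  214.94609186]]
```

Run:
```python
from h import *
a0=cv2.imread("pics/top0.png",0);b=cv2.cvtColor(r.camera("top"),cv2.COLOR_RGB2GRAY)
for cc in (408,414,418):
  for im in (a0,b):
    print(cc,im[258:278,cc-1:cc+2].mean(1).astype(int).tolist())
s0=cv2.imread("pics/scene0.png",0);s=cv2.cvtColor(r.camera("scene"),cv2.COLOR_RGB2GRAY)
for cc in (341,345):
  for im in (s0,s): print(cc,im[222:252,cc-1:cc+2].mean(1).astype(int).tolist())
print(r.current_time())
```

```text
408 [105, 105, 105, 105, 102, 97, 89, 77, 63, 49, 43, 38, 45, 55, 81, 94, 102, 103, 103, 103]
408 [129, 129, 129, 129, 130, 129, 121, 108, 95, 74, 57, 48, 52, 71, 101, 120, 129, 131, 129, 131]
414 [103, 102, 105, 106, 104, 105, 96, 88, 73, 57, 47, 40, 40, 47, 65, 86, 99, 101, 102, 103]
414 [129, 129, 128, 130, 130, 131, 128, 121, 105, 89, 70, 54, 48, 57, 80, 107, 124, 131, 131, 130]
418 [103, 104, 104, 104, 104, 103, 100, 93, 79, 65, 49, 43, 41, 41, 54, 77, 96, 103, 102, 105]
418 [127, 129, 127, 131, 131, 131, 129, 125, 113, 98, 79, 62, 52, 51, 69, 100, 123, 131, 133, 135]
341 [132, 130, 130, 131, 130, 130, 130, 129, 127, 121, 115, 103, 88, 72, 67, 78, 97, 116, 125, 128, 128, 123, 118, 112, 103, 96, 85, 82, 81, 79]
341 [94, 93, 94, 93, 93, 93, 92, 94, 93, 92, 90, 86, 77, 67, 58, 63, 75, 84, 91, 93, 95, 98, 102, 104, 104, 95, 86, 84, 80, 79]
345 [130, 130, 132, 132, 130, 127, 125, 118, 107, 92, 77, 66, 73, 95, 114, 125, 129, 129, 130, 129, 129, 130, 127, 127, 122, 115, 108, 98, 90, 83]
345 [87, 91, 91, 94, 93, 93, 92, 91, 89, 80, 67, 61, 62, 71, 84, 88, 93, 95, 101, 112, 126, 130, 132, 131, 124, 118, 110, 99, 91, 83]
23.4167
```

Run:
```python
from h import *
r.move_linear(w([42.5,YG,138.5]),speed=.03)
r.move_linear(w([43,YG,137]),speed=.02)
print(tcp().round(2),fm().round(2),bar()[0])
r.move_gripper(0.3); print(fm().round(2))
r.move_gripper(0.42)
a=r.camera("scene")[:,:,::-1].copy();b=r.camera("top")[:,:,::-1].copy()
r.move_linear(w([43,0,200]),speed=.12)
print(tcp().round(1),r.current_time(),r.current_grip_width())
r.move_gripper(0)
a=r.camera("scene")[:,:,::-1].copy();b=r.camera("top")[:,:,::-1].copy()
cv2.imwrite("pics/scene12.png",a);cv2.imwrite("pics/c12.png",zoom(a,'s',340,170,400,235,9));cv2.imwrite("pics/c12t.png",zoom(b,'s',345,235,405,305,8))
print(r.current_time())
```

```text
[ 42.66  -1.79 136.85] [ 0.17 -1.86  3.37] [ 31.85685006 130.37598331]
[-0.03 -0.12  0.03]
[ 42.5  -0.  199.4] 25.2917 0.4214693322011545
25.825
```

View pics/c12.png

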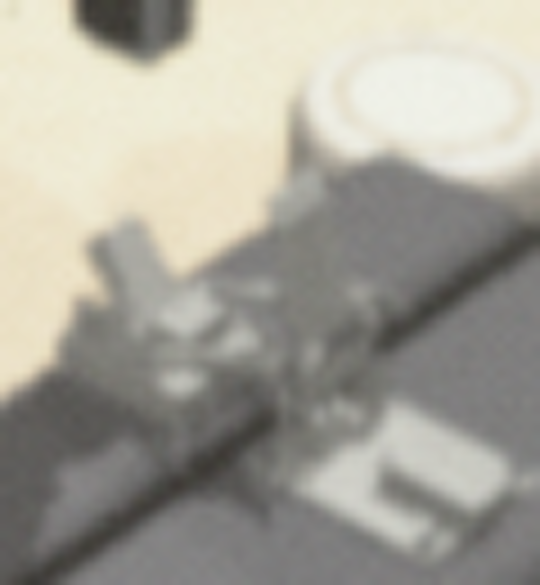

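View pics/c12t.png

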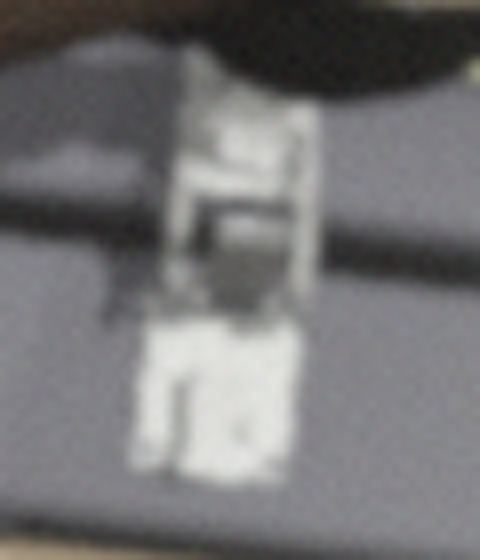

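Run:
```python
from h import *
f=lambda *p:(np.array(p,float)+.5)/9-.5+[340,170]
print((ony("scene",f([120,228],[150,300],[298,190]))+[2.5,0,1]).round(1))
for b in ((31.9,130.5),(33,130.5),(33,138)):
    th=grip_of(*b)[1];print(b,grip_of(*b,d=24)[0].round(1),round(th,2))
```

```text
[[ 46.5   0.  153.6]
 [ 37.1   0.  138.5]
 [ -0.7   0.  185.6]]
(31.9, 130.5) [ 47.8 148.5] 1.96
(33, 130.5) [ 48.9 148.5] 2.03
(33, 138) [ 46.1 158.1] 1.88
```

Run:
```python
from h import *
r.move_linear(w([24,0,200]),speed=.15)
h=r.move_linear(w([24,0,174]),speed=.08,force_limit=4);print(h,tcp().round(1))
if not h:
    r.move_linear(w([10,0,175]),speed=.05); print(tcp().round(1),fm().round(2))
    r.move_linear(w([-5.5,0,176]),speed=.05); print(tcp().round(1),fm().round(2))
    for th in (1.4,1.2,1.0):
        x=-18-42*np.cos(th)+1.5*np.sin(th)+11; z=134+42*np.sin(th)+1.5*np.cos(th)
        h=r.move_linear(w([x,0,z]),speed=.05,force_limit=14);f=fm();print(th,h,tcp().round(1),f.round(2))
        if h: break
a=r.camera("scene")[:,:,::-1].copy();cv2.imwrite("pics/c13.png",zoom(a,'s',330,150,420,240,6.5))
print(r.current_time())
```

```text
False [ 2.410e+01 -1.000e-01  1.737e+02]
[9.800e+00 1.000e-01 1.755e+02] [0.5  0.08 0.48]
[ -6.  -0. 176.] [ 0.43  0.27 -0.03]
1.4 False [-1.300e+01 -1.000e-01  1.756e+02] [ 0.23  0.21 -0.47]
1.2 False [-2.120e+01 -1.000e-01  1.737e+02] [ 0.49 -0.01 -0.5 ]
1.0 False [-2.890e+01 -1.000e-01  1.701e+02] [0.26 0.62 0.15]
28.6083
```

View pics/c13.png

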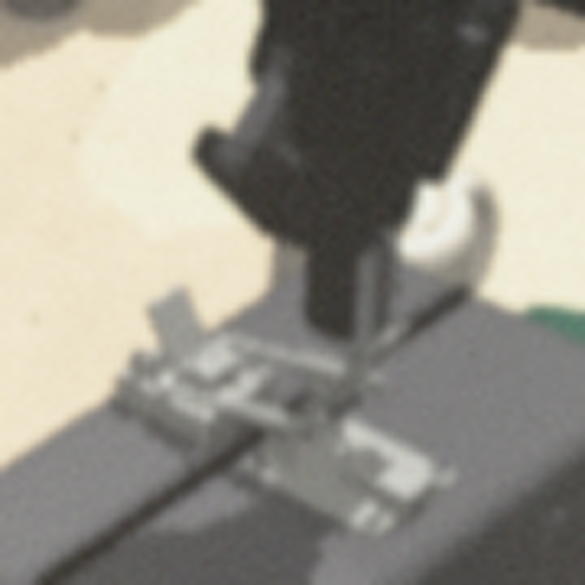

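Run:
```python
from h import *
f=lambda *p:(np.array(p,float)+.5)/6.5-.5+[330,150]
print((ony("scene",f([172,295],[190,360],[372,250]))+[2.5,0,1]).round(1))
a=r.camera("scene")[:,:,::-1].copy();cv2.imwrite("pics/c14.png",zoom(a,'s',340,180,400,240,10))
```

```text
[[ 38.6   0.  157.1]
 [ 30.4  -0.  136.7]
 [-32.5   0.  206.3]]
```

View pics/c14.png

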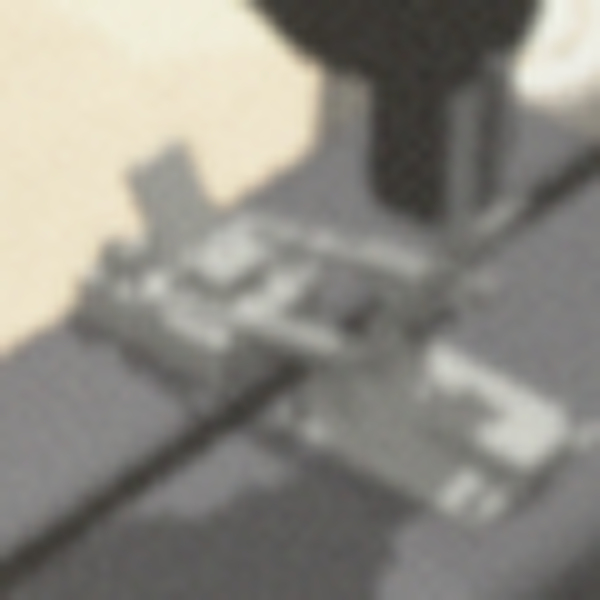

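Run:
```python
from h import *
for th in (.85,.7,.58,.46,.35,.25,.15):
        x=-18-42*np.cos(th)+1.5*np.sin(th)+11; z=134+42*np.sin(th)+1.5*np.cos(th)
        h=r.move_linear(w([x,0,z]),speed=.04,force_limit=12);f=fm();print(th,h,tcp().round(1),f.round(2))
        if h: break
a=r.camera("scene")[:,:,::-1].copy();cv2.imwrite("pics/c15.png",zoom(a,'s',340,180,400,240,10))
print(r.current_time())
```

```text
0.85 False [-3.400e+01 -1.000e-01  1.664e+02] [0.11 0.24 0.2 ]
0.7 False [-3.86e+01 -1.00e-01  1.62e+02] [ 0.4  -0.04  0.28]
0.58 False [-4.160e+01 -1.000e-01  1.581e+02] [ 0.51 -0.28  0.56]
0.46 False [-4.420e+01 -1.000e-01  1.538e+02] [-0.18 -0.06 -0.3 ]
0.35 False [-4.610e+01 -1.000e-01  1.497e+02] [ 0.05 -0.16  0.15]
0.25 False [-4.750e+01 -1.000e-01  1.457e+02] [ 0.35  0.06 -0.5 ]
0.15 False [-4.840e+01 -1.000e-01  1.416e+02] [-0.19 -0.03  0.27]
30.8917
```

View pics/c15.png

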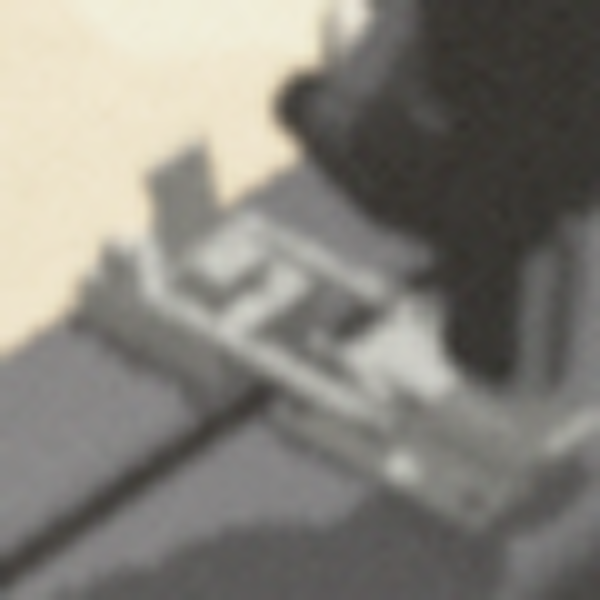

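Run:
```python
from h import *
f=lambda *p:(np.array(p,float)+.5)/10-.5+[340,180]
print((ony("scene",f([180,152],[190,260]))+[2.5,0,1]).round(1))
print((ony("scene",f([148,270],[380,415]),16)+[2.5,0,1]).round(1))
print((ony("scene",f([255,220],[395,290]),-16)+[2.5,0,1]).round(1))
# start ones
print((ony("scene",f([170,132],[195,230]))+[2.5,0,1]).round(1))
```

```text
[[ 34.9   0.  159.4]
 [ 30.9   0.  135. ]]
[[ 29.2  16.  142. ]
 [-28.7  16.  135.7]]
[[ 27.2 -16.  138.1]
 [ -8.  -16.  138. ]]
[[ 37.7  -0.  162.9]
 [ 30.1   0.  142.7]]
```

Run:
```python
from h import *
h=r.move_linear(w([-50,0,137]),speed=.03,force_limit=6);print(h,tcp().round(2),fm().round(2))
if not h:
    h=r.move_linear(w([-50,0,132]),speed=.01,force_limit=6);print(h,tcp().round(2),fm().round(2))
r.wait(.3);print(tcp().round(2),fm().round(2))
a=r.camera("scene")[:,:,::-1].copy();cv2.imwrite("pics/c16.png",zoom(a,'s',340,180,400,240,10))
print(r.current_time())
```

```text
False [-5.0220e+01 -8.0000e-02  1.3679e+02] [-0.12 -0.22  0.31]
True [-4.9770e+01  6.0000e-02  1.3565e+02] [-1.56  1.03  5.67]
[-4.9750e+01  4.0000e-02  1.3565e+02] [-1.93  0.93  5.64]
31.975
```

View pics/c16.png

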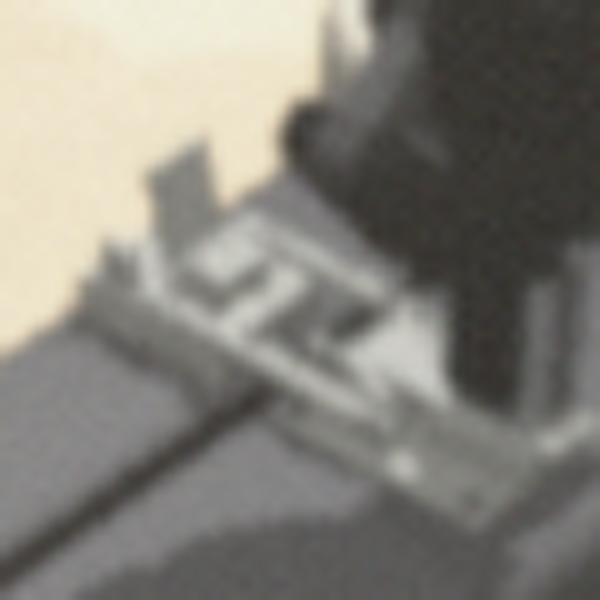

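Run:
```python
from h import *
h=r.move_linear(w([-50,0,132]),speed=.01,force_limit=5);print(h,tcp().round(2),fm().round(2))
r.move_linear(w([-50,0,185]),speed=.1)
r.move_linear(w([-140,60,230]),speed=.2)
r.wait(.3)
for n in ("scene","top"): cv2.imwrite(f"pics/{n}17.png",r.camera(n)[:,:,::-1])
a=cv2.imread("pics/scene17.png");b=cv2.imread("pics/top17.png")
cv2.imwrite("pics/c17.png",zoom(a,'s',330,175,410,245,8));cv2.imwrite("pics/c17t.png",zoom(b,'t',340,230,410,305,8))
print(r.current_time())
```

```text
True [-4.9770e+01  3.0000e-02  1.3563e+02] [-2.19  0.89  6.47]
34.0
```

View pics/c17.png

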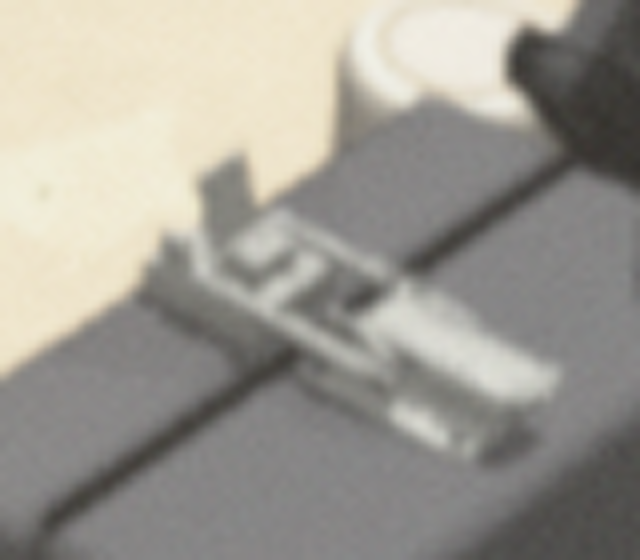

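View pics/c17t.png

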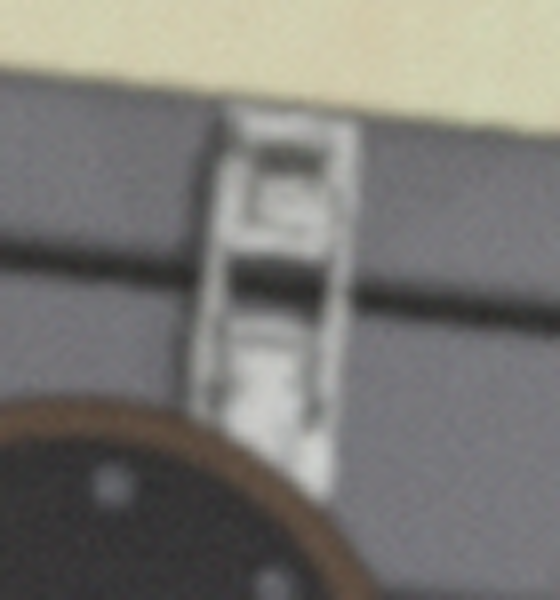

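View pics/scene17.png

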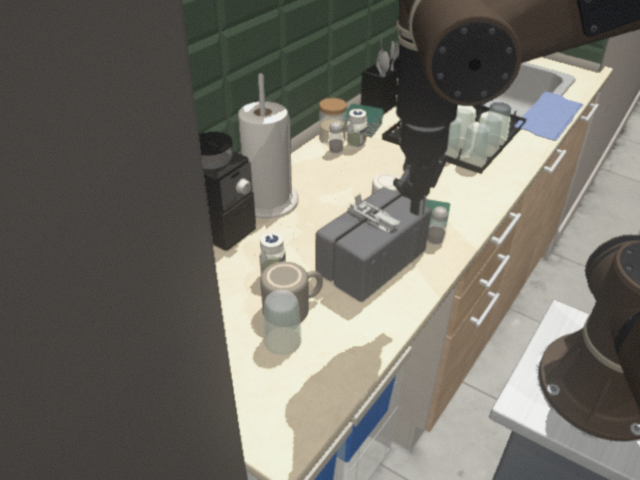

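Run:
```python
from h import *
a=cv2.imread("pics/scene17.png")
def px(P): return (proj("scene",[w(p) for p in P])-[330,175]+.5)*8-.5
o=zoom(a,'s',330,175,410,245,8)
def ln(P,col): 
    q=px(P).round().astype(int); cv2.polylines(o,[q.reshape(-1,1,2)],False,col,1)
b=np.array([0,0,0.])
# static references: case edges z=120 lever-half seam edge, lever outline flat
ln([[-20,-9,135.5],[-64,-9,135.5],[-64,9,135.5],[-20,9,135.5]],(255,0,0))
for y in (16,-16): ln([[-33,y,128.5],[28,y,130.5]],(0,255,0)); ln([[-33,y,128.5],[28,y,134]],(0,0,255))
ln([[28,-16,130.5],[28,16,130.5]],(0,255,0))
e=np.radians(72);ln([[28,0,130.5],[28+24*np.cos(e),0,130.5+24*np.sin(e)]],(0,255,0))
cv2.imwrite("pics/c18.png",o)
g0=cv2.imread("pics/top0.png",0);g=cv2.imread("pics/top17.png",0)
for cc in (408,414): 
  for im in (g0,g): print(cc,im[258:278,cc-1:cc+2].mean(1).astype(int).tolist())
```

```text
408 [105, 105, 105, 105, 102, 97, 89, 77, 63, 49, 43, 38, 45, 55, 81, 94, 102, 103, 103, 103]
408 [120, 119, 121, 121, 121, 121, 119, 113, 103, 89, 66, 52, 50, 65, 93, 112, 118, 121, 119, 120]
414 [103, 102, 105, 106, 104, 105, 96, 88, 73, 57, 47, 40, 40, 47, 65, 86, 99, 101, 102, 103]
414 [120, 120, 121, 121, 120, 122, 121, 120, 111, 99, 82, 64, 51, 55, 74, 99, 113, 120, 119, 121]
```

View pics/c18.png

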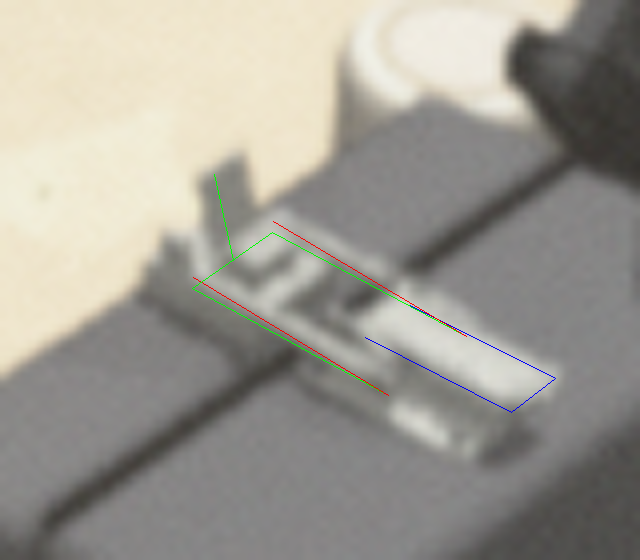

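Run:
```python
from h import *
print(tcp().round(1))
r.move_linear(w([-50,0,200]),speed=.25)
r.move_linear(w([34,0,200]),speed=.2)
r.move_linear(w([34,0,161]),speed=.1)
r.wait(.1);f0=fm();print(f0.round(2))
h=r.move_linear(w([34,0,150.5]),speed=.012,force_limit=2);f=fm();print(h,tcp().round(2),(f-f0).round(2),r.current_time())
```

```text
[-139.8   59.7  229.7]
[-0.17 -0.2   0.56]
True [ 3.4210e+01 -5.0000e-02  1.5292e+02] [0.53 0.71 2.83] 36.5417
```

Run:
```python
from h import *
r.move_linear(w([34,0,200]),speed=.1)
r.move_linear(w([-100,80,260]),speed=.25)
r.move_ptp(np.array([0.42,0.15,0.33]),RT)
r.wait(.3)
for n in ("scene","top"): cv2.imwrite(f"pics/{n}19.png",r.camera(n)[:,:,::-1])
a=cv2.imread("pics/scene19.png");b=cv2.imread("pics/top19.png")
cv2.imwrite("pics/c19.png",zoom(a,'s',330,175,410,245,8))
print(r.current_time(),fm().round(2))
```

```text
38.925 [-0.44  0.2  -0.12]
```

View pics/c19.png

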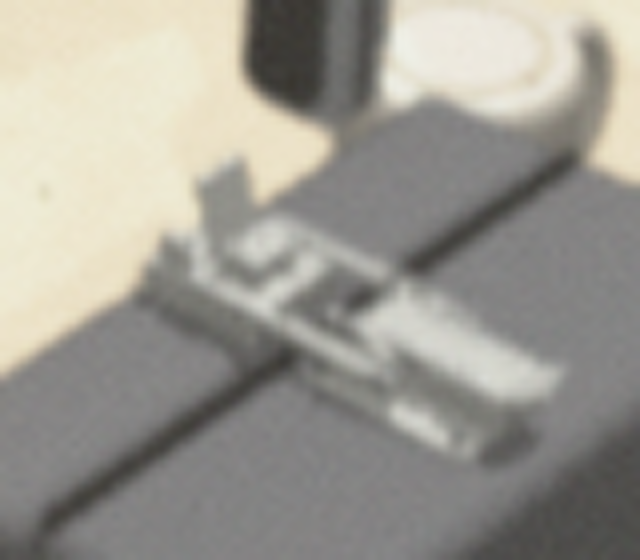

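View pics/top19.png

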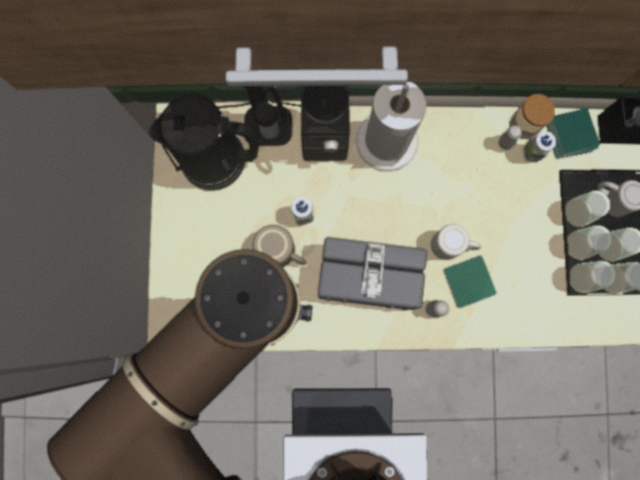

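Run:
```python
from rig import r
r.hand_in();print(r.current_time())
```

```text
the job is handed in; nothing more can be done
the job is handed in; nothing more can be done
```

The case is latched and the job is handed in at about 39 s. The bar is hooked behind the post, the lever is pressed flat and the cover is drawn in.

**What I did:** I gripped the loop's tab and felt for the slot with light downward probes, which read about 6 N at most. I lowered the bar in and pulled it back gently to confirm the hook: the seam narrowed by about 2 mm. I then released it, swung the lever over with shut fingers and pressed it flat with about 6 N.

**Last checks, before handing in:**
- **Lever:** the fingers met its upper face at z = 135.6 mm; flat is 135.5 mm.
- **Bar:** a 2–3 N touch on top of the tab met it at z = 152.9 mm, which puts the bar at about 130 mm, down in the slot.
- **Cover:** the seam looks clearly narrower in both cameras and unchanged about 5 s apart. I did not measure its gap in millimetres.
- **Other objects:** the items visible in the top view stand where they were. The arm hid the tumbler and part of the grey mug in that last picture; the scene view 5 s earlier showed both in place. The arm touched nothing.

**Checks that disagreed:**
- **Bar height by camera:** the scene camera put the bar at 131.5–133 mm, a little higher than the touch did. I trusted the touch.
- **Early probes:** the keeper top seemed to fall by up to 2.5 mm towards the slot, and some stops inside the slot came from rising friction, not contact.
- **Lever swing:** there was almost no force on the fingers until the final press, so the swing itself gave no evidence of tension. The hook is confirmed by the pull test, the loop looking about 8 mm stretched, and the narrowed seam.

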